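# Unclip the spent filter from the resin-fume extractor

## Robot

A 6-joint arm with a two-finger parallel gripper is mounted at the origin on a cart in front of the work surface, level with it; the furniture and walls round the work are solid. World frame = base frame: x ahead of the robot, y to its left, z up, the work surface at z = 0. Lengths are in mm, angles in degrees, forces in N, time in s.
With the tool pointing down it reaches from about 300 to 850 mm from the base axis. Payload 4.2 kg.
Tool frame: the origin (TCP) lies at the very end of the fingers, on their centre line; the grasp point (between the pads) lies 19 mm behind it; z points along the fingers, y is the line along which they close (so a half turn about z gives the same grasp; the last joint's range is limited). The gripper opens to 91 mm and grips with 3 to 60 N. Pads are 32 mm wide; open, the fingers measure 118 mm over their backs; the gripper's body (76 mm by 178 mm) begins 60 mm behind the grasp point.
Start: joints at [62.223, 18.312, 89.639, -0, 72.044, -1.146], TCP at [257.745, 514.014, 213.976] pointing down, gripper open.
Joint ranges: [-177.97, 177.97], [-48.28, 115.42], [12.27, 149.76], [-77.06, 257.06], [2.81, 150.46], [-146.56, 146.56]. Speed limits (degrees/s): [147.25, 147.25, 180, 180, 180, 180].

## Interface

Orientations are given as [roll, pitch, yaw] about the fixed x, y, z axes, in that order (R = Rz(yaw) Ry(pitch) Rx(roll)).
In Python, from workcell import * gives the robot as it stands.
- The arm moves only by the tool move_arm, never from a script. Its argument "motion" is a list of rows, each a list of 3 entries, a list of its own where there are three numbers: the finger opening in mm, from 0 to 91.2, then the shift along the world's x, y, z in units of 25 mm (1.0 is 25 mm), then the turn, a rotation vector about the world's x, y, z in units of 4 degrees (1.0 is 4 degrees). In form: [[grip, [x, y, z], [ax, ay, az]], ...]. A call has 1 to 20 rows; each row shifts and turns the commanded pose from where the row before left it; what a row does not reach is not made up. A row lasts 1/12 s, in which the tool goes at most 41.7 mm and 7.16 degrees, less where a joint would pass 70% of its speed; a pose out of reach is approached as far as the arm can. A call with a number of a shift or a turn outside -1 to 1 is refused whole. A call with a gripper value outside its range is refused whole. The fingers move at their own pace and stop on an object; "grip_force" is the grip in N (left out, the last holds). Time passes only in rows, so rows that do not move let the fingers close. It gives the time, the measured TCP pose, the force, the opening and the grip force at its end, in the units of the state.
- state(): the state, without advancing time (a new reading comes with each control period).
- grab_frame(name): name is "side" or "top"; returns the picture (400x640x3 uint8, blue, green, red); there is no depth.
- camera_info(name): a dict with "fx", "fy", "cx", "cy" (pixels), "rvec" (rotation vector, rad) and "tvec" (3), from world to camera coordinates, as OpenCV has them. Camera axes: x right, y down, z forward; pixel columns grow to the right and rows downward; lengths in mm; the calibration is good to about 2 mm. A picture is of the moment at which its call begins. camera_info takes no time and is no camera call.
- job_done(): hands the job in; it is judged then, once.
The state is a dict: "time_s": time; "qpos": joint angles; "qvel": joint speeds; "effort": joint torques, N m; "ee_pos": TCP position; "ee_rot": TCP orientation; "force": force on the tool from outside, world axes, zero at the start; "torque": the same for the moment, N m; "gripper_width": finger opening in mm; "gripper_force": force on a finger pad.
Only numpy, scipy, OpenCV 4.12 (cv2) and the standard library are available. Lean on these libraries where they do the work, as an engineer would, in place of code of your own. Each camera call takes 0.05 s, during which the arm holds its last target. There are 200 camera calls.

## Task

The filter in the small fume extractor is spent: pinch the two springy tabs of the filter cartridge together, squeezing with no more than about 25 N because they are thin plastic, and draw the cartridge straight up out of its bay. Stand it upright in the steel tray, letting go only once it is down, then slide the dust shutter fully across the empty bay. Leave the other things on the table where they are.

Things in the scene. Friction and masses are not known exactly. Their poses are not given: they have to be found in the camera images.
- extractor: white fume extractor box fixed to the table, 90 (x) x 252 (y) x 67 mm high; grey rails along both long top edges (tops at z = 74 mm, outer faces x = +-45 mm). Origin: on the table under the centre of the open filter bay; the box reaches from y = -62 to +190 mm, the closed fan housing being the part beyond y = +53 mm. x runs across the bay (near to far tab), y along the box, z up
- bay (a point): centre of the bay's floor (4 mm above the table), axes as the extractor's. Guide ribs leave the cartridge about 2 mm of play each way; a lip on either side of the bay, underside 60.5 mm and top 67 mm above the table, holds the catches on the cartridge's tabs
- cartridge: grey filter cartridge with white pleated paper, about 0.19 kg, body 32 (x) x 100 (y) x 66 mm high, standing in the bay, axes as the extractor's. Origin: centre of its underside (4 mm above the table when seated in the bay or standing on the tray's floor). A spring tab at the middle of each long side (-x and +x), rising to z = 100 mm
- tabs (a point): point midway between the two tabs, 88 mm above the cartridge's underside; axes as the cartridge's. Each tab is 34 mm wide (y) and 4.5 mm thick and leans outward: 64 mm over the outer faces at the top (12 mm above this point), about 62 mm here. Pinched along x they swing upright to a stop, 42 mm over the outer faces, then parallel. Held so, they carry the cartridge
- near_tab (a joint): swing of the tab on the cartridge's -x side: 0 = free (leaning out, caught under the lip), 0.13 rad = pinched to its stop. The catch clears the lip from 0.09 rad; both must clear. Pushes back about 3 N at first, 6 N fully in; springs back when let go
- far_tab (a joint): the same for the tab on the +x side: 0 = free, 0.13 rad = pinched to its stop
- shutter (a joint): grey dust shutter, a 77 x 110 x 4 mm plate lying between the rails on top of the extractor: 0 = bay fully covered, grows as it slides along the extractor's +y onto the fan housing; travel 0.125 m, stops at both ends; it slides with about 1.5 N of friction and stays where it is left
- shutter_rib (a point): centre of the shutter's upright grip rib, 40 (x) x 12 (y) x 24 mm high, top 95 mm above the table; 35 mm toward the extractor's +y from the shutter's middle; axes as the extractor's
- tray: empty square steel tray fixed to the table, 150 x 150 x 28 mm, walls 4 mm thick, floor top at z = 4 mm. Origin: centre of its underside. It stands to the left or to the right of the extractor
- desk_tape: bystander: grey roll of wide tape lying flat, 98 mm across, 48 mm high; origin at the centre of its underside
- resin_bottle: bystander: standing white dropper bottle, 33 mm across, 102 mm high; origin at the centre of its underside
- pigment_jar: bystander: small clear jar with a black lid, 40 mm across, 36 mm high; origin at the centre of its underside
- mug: bystander: spotted mug, 93 mm high, origin under its middle
- masking_tape: bystander: roll of masking tape lying flat, 84 mm across, 18 mm high; origin at the centre of its underside
- mix_cup: bystander: small pale mixing cup, amber inside when seen from above, 41 mm across, 28 mm high; origin at the centre of its underside
Not all that is in view belongs to the job. What is shaped like the cartridge but yellow is not meant.

How it is judged (in metres and radians):
On the way, in this order (a step that is already met when the one before it is completed fails the run):
1. both tabs are pinched in (at least 0.09 rad each) while the cartridge is still in its bay (value of joint each of near_tab, far_tab above 0.09 rad and z of cartridge in the frame of extractor below 0.025 m), for 0.05 s.
2. the cartridge is lifted clear of the extractor (height (world z) of cartridge above 0.075 m), for 0.1 s.
At the end, for the whole second after the job is handed in: the cartridge stands upright (within 0.1 rad), at rest on the floor of the tray (its middle within 60 mm of the tray's middle along each side), and the shutter is closed over the bay to within 6 mm (z of cartridge in the frame of tray below 0.009 m and x of cartridge in the frame of tray between -0.06 and 0.06 m and y of cartridge in the frame of tray between -0.06 and 0.06 m and angle between cartridge's own z axis and vertical below 0.1 rad and linear speed of cartridge below 0.02 m/s and value of joint shutter below 0.006 m); the robot touches nothing.
It fails at once if the fingers press on the cartridge with more than 66 N, both fingers together (33 N each) (contact force between the fingers and cartridge above 66 N).
It fails at once if the cartridge is let go with its underside more than 25 mm above the table (height (world z) of cartridge above 0.025 m and contact force between the fingers and cartridge below 0.05 N).
It fails at once if another thing on the table is shifted by more than 30 mm, or the bottle is knocked over (distance of any of desk_tape, resin_bottle, pigment_jar, mug, masking_tape, mix_cup from where it was at the start of the episode above 0.03 m or angle between resin_bottle's own z axis and vertical above 0.5 rad).
It also fails if it takes over 56 s, if anything falls off the work surface, if the arm or the gripper's body presses on something with over 40 N, if the wrist force passes 120 N, or if a joint passes its speed limit or range.

## Working session

There is one attempt and no reset: what is moved stays moved. The work goes in short steps, Python scripts to look and compute and a tool call to move; the robot and the scene stay as the last step left them, time stands still between calls to the robot, and variables do not carry over. Pictures are saved under pics/ and viewed, at most 10 in all, crops included, and the job is handed in when it is done.

Besides the shell and the picture viewer there is one more tool, called after ">>>" as name(argument=value, ...) on one line, values as JSON. move_arm: Moves the arm, as the interface text tells. Shifts and turns lie within -1 to 1; 1 stands for 25 mm of shift or 4 degrees of turn. Its arguments: {"type":"object","properties":{"motion":{"type":"array","items":{"type":"array"}},"grip_force":{"type":"number"}},"required":["motion"]}

```bash
mkdir -p pics && python3 - <<'E'
from workcell import *
import cv2
for n in("top","side"):
    cv2.imwrite(f"pics/{n}0.png",grab_frame(n)); c=camera_info(n); print(n,c)
print(state())
E
```

```text
top {'fx': 420.7223681172228, 'fy': 420.7223681172228, 'cx': 325.87489259386376, 'cy': 201.1427497206694, 'rvec': array([ 2.19640063, -2.16040223,  0.11091291]), 'tvec': array([ -99.56772069,  531.92880109, 1284.36577495])}
side {'fx': 493.80820991909, 'fy': 493.80820991909, 'cx': 308.7040843590501, 'cy': 195.2132823794919, 'rvec': array([ 1.94859773, -0.58140303,  0.38610012]), 'tvec': array([-501.82900197,  166.0222424 , 1228.55899966])}
{'time_s': 0.1, 'qpos': array([ 6.22233472e+01,  1.83476537e+01,  8.96975416e+01,  1.55430788e-03,
        7.20441054e+01, -1.14547796e+00]), 'qvel': array([-0.03968691, -0.08904092, -0.1749835 , -0.00874881, -0.01476379,
       -0.08228517]), 'effort': array([ 1.49667481e-03, -4.13331950e+01, -2.32510614e+01,  7.28316559e-02,
        4.21105733e-02, -6.62483103e-05]), 'ee_pos': array([257.5250225 , 513.61779096, 213.22030749]), 'ee_rot': array([-1.79910747e+02, -3.26277320e-03,  1.53368342e+02]), 'force': array([-1.34250119, -0.43964135, -1.1994194 ]), 'torque': array([-0.0450639 ,  0.01594119, -0.03311297]), 'gripper_force': 0.0, 'gripper_width': 91.65669730489337}
```

View pics/top0.png

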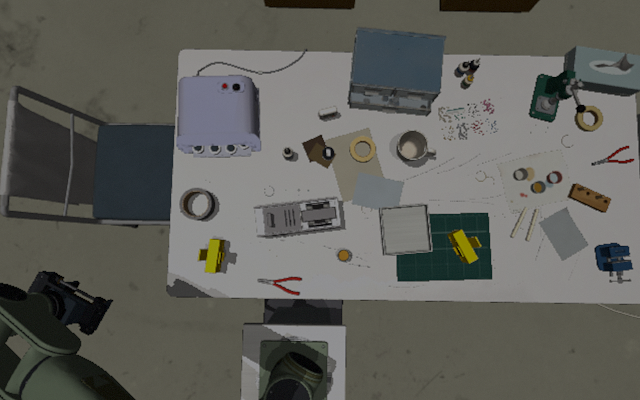

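View pics/side0.png

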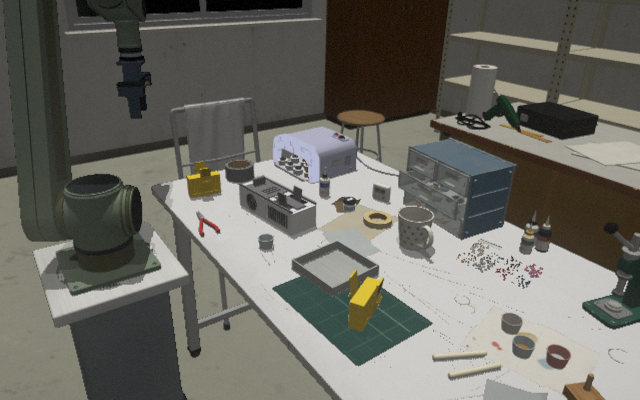

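The top view shows the extractor at (300,217), the tray at (405,230), and a robot base near (295,370). Things that could be taken for the cartridge are the grey/white one in the extractor bay at (320,212), a yellow one at (213,257) and another yellow one at (465,245). I choose the grey one in the bay. I'll check that with a close crop.

```bash
python3 - <<'E'
import cv2,numpy as np
a=cv2.imread("pics/top0.png")[185:265,245:445]; b=cv2.imread("pics/side0.png")[160:300,230:390]
a=cv2.resize(a,None,fx=4,fy=4,interpolation=cv2.INTER_CUBIC)
b=cv2.resize(b,(320,280),interpolation=cv2.INTER_CUBIC)
c=np.zeros((600,800,3),np.uint8); c[:320]=a; c[320:,:320]=b
cv2.imwrite("pics/crop.png",c)
E
```

```text
(no output)
```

View pics/crop.png

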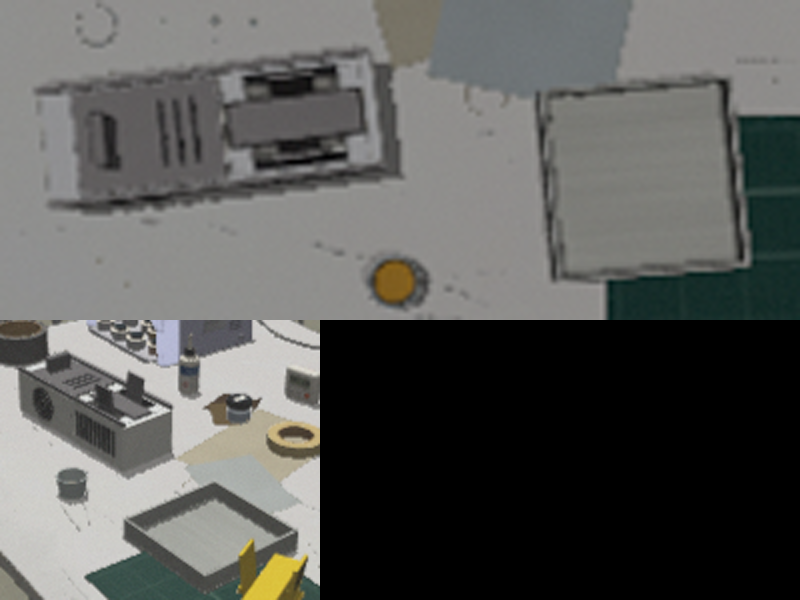

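The crop confirms the choice: a grey cartridge with two tabs, seated in the bay at crop (295,117), with the shutter on the left and its rib at crop (103,140). Next I fit the poses of the extractor and the tray.

```bash
cat > h.py <<'E'
import numpy as np, cv2
from scipy.optimize import least_squares
from workcell import *
def proj(P,n):
    c=camera_info(n); K=np.array([[c['fx'],0,c['cx']],[0,c['fy'],c['cy']],[0,0,1]])
    return cv2.projectPoints(np.float64(P),c['rvec'],c['tvec'],K,None)[0][:,0]
def place(p,L):
    L=np.float64(L); c,s=np.cos(p[2]),np.sin(p[2])
    return np.c_[p[0]+c*L[:,0]-s*L[:,1],p[1]+s*L[:,0]+c*L[:,1],L[:,2]]
def fit(obs,p0): # obs: list of (cam, local pts, pixels)
    f=lambda p:np.concatenate([(proj(place(p,L),n)-np.float64(x)).ravel() for n,L,x in obs])
    r=least_squares(f,p0,loss='soft_l1',x_scale=[10,10,.1]); return r.x,r.fun.reshape(-1,2)
E
python3 - <<'E'
from h import *
np.set_printoptions(precision=2,suppress=True)
t=lambda a:np.float64(a)/4+[245,185]; s=lambda a:(np.float64(a)-[0,320])/2+[230,160]
box=[(45,190,74),(45,-62,74),(-45,190,74),(-45,-62,74)]
bx=t([(40,86),(370,50),(52,208),(385,172)])
cart=[(16,50,70),(16,-50,70),(-16,-50,70),(-16,50,70)]
cx=t([(222,103),(362,90),(366,133),(228,146)])
sx=s([(172,407)]) 
for obs in([("top",box,bx)],[("top",cart,cx)],[("top",box,bx),("top",cart,cx)]):
    p,r=fit(obs,[450,50,0.1]); print("ext",p,np.degrees(p[2]));print(r.T)
print("side check",proj(place(p,[(45,-62,74),(-45,-62,74),(-45,190,74)]),"side"))
print("rib top pix",[ (proj(place(p,[(0,125+d,95)]),"top")-[245,185])*4 for d in(0,35)])
tr=[(75,75,28),(75,-75,28),(-75,-75,28),(-75,75,28)]
q,r=fit([("top",tr,t([(538,92),(728,80),(748,266),(555,280)])),("side",tr,s([(213,484),(298,532),(204,585),(126,524)]))],[450,-150,0])
print("tray",q,np.degrees(q[2]));print(r.T)
# robot base pixel
print(proj([(0,0,0)],"top"))
E
```

```text
ext [487.5  -71.56   0.13] 7.181613693071148
[[-0.51  0.8  -0.67  0.43]
 [ 0.29  0.22 -0.15 -0.4 ]]
ext [488.8  -69.41   0.11] 6.415895908967709
[[ 1.05 -0.76 -0.71  0.51]
 [ 0.02  0.11 -0.03 -0.1 ]]
ext [488.19 -70.57   0.13] 7.2182290681988235
[[-0.84  0.47 -0.98  0.11  1.38 -0.47 -0.28  1.  ]
 [ 0.1  -0.02 -0.34 -0.65  0.47  0.1  -0.06  0.34]]
side check [[315.53 203.12]
 [290.41 212.55]
 [237.94 183.02]]
rib top pix [array([[126.33, 135.36]]), array([[ 78.71, 140.58]])]
tray [ 449.13 -341.72    0.1 ] 5.618932577598605
[[ 0.7   1.14  1.21  1.03 -0.   -0.24 -0.13 -2.36]
 [-0.55 -1.45  0.43  0.97 -1.63 -0.4  -3.59 -2.18]]
[[293.26 375.39]]
```

>>> move_arm(motion=[[91,[0.4,-0.975,0],[0,0,-0.7]],[91,[0.4,-0.975,0],[0,0,-0.7]],[91,[0.4,-0.975,0],[0,0,-0.7]],[91,[0.4,-0.975,0],[0,0,-0.7]],[91,[0.4,-0.975,0],[0,0,-0.7]],[91,[0.4,-0.975,0],[0,0,-0.7]],[91,[0.4,-0.975,0],[0,0,-0.7]],[91,[0.4,-0.975,0],[0,0,-0.7]],[91,[0.4,-0.975,0],[0,0,-0.7]],[91,[0.4,-0.975,0],[0,0,-0.7]],[91,[0.4,-0.975,0],[0,0,-0.7]],[91,[0.4,-0.975,0],[0,0,-0.7]],[91,[0.4,-0.975,0],[0,0,-0.7]],[91,[0.4,-0.975,0],[0,0,-0.7]],[91,[0.4,-0.975,0],[0,0,-0.7]],[91,[0.4,-0.975,0],[0,0,-0.7]],[91,[0.4,-0.975,0],[0,0,-0.7]],[91,[0.4,-0.975,0],[0,0,-0.7]],[91,[0.4,-0.975,0],[0,0,-0.7]],[91,[0.4,-0.975,0],[0,0,-0.7]]], grip_force=20)

```text
time_s: 1.77
ee_pos: [457.7, 25.2, 213.7]
ee_rot: [-180.0, -0.0, 97.2]
force: [-0.1, -0.3, 0.5]
gripper_width: 91.0
gripper_force: 0.0
```

>>> move_arm(motion=[[91,[0.3,-0.975,0],[0,0,0]],[91,[0.3,-0.975,0],[0,0,0]],[91,[0.3,-0.975,0],[0,0,0]],[91,[0.3,-0.975,0],[0,0,0]],[91,[0,0,-0.8],[0,0,0]],[91,[0,0,-0.8],[0,0,0]],[91,[0,0,-0.8],[0,0,0]],[91,[0,0,-0.8],[0,0,0]],[91,[0,0,0],[0,0,0]],[91,[0,0,0],[0,0,0]]])

```text
time_s: 2.6
ee_pos: [487.0, -70.9, 133.3]
ee_rot: [-179.9, -0.0, 97.4]
force: [1.1, 0.1, 0.2]
gripper_width: 91.3
gripper_force: 0.0
```

```bash
python3 - <<'E'
from h import *
im=grab_frame("side"); s=state(); print(s['ee_pos'],s['ee_rot'])
c=im[130:250,210:370]; cv2.imwrite("pics/s1.png",cv2.resize(c,None,fx=5,fy=5,interpolation=cv2.INTER_CUBIC))
p=[488.2,-70.6,np.radians(7.2)]
L=[(sx*32,sy*17,104) for sx in(-1,1) for sy in(-1,1)]
print((proj(place(p,L),"side")-[210,130])*5)
print((proj([s['ee_pos']],"side")-[210,130])*5)
E
```

```text
[488.02486337 -71.00832769 134.37057522] [1.79989109e+02 9.08057856e-04 9.73710362e+01]
[[368.51891966 327.72749297]
 [330.53702236 307.45689163]
 [458.13238918 296.80921935]
 [419.70908725 277.59469484]]
[[394.57622048 252.54383325]]
```

View pics/s1.png

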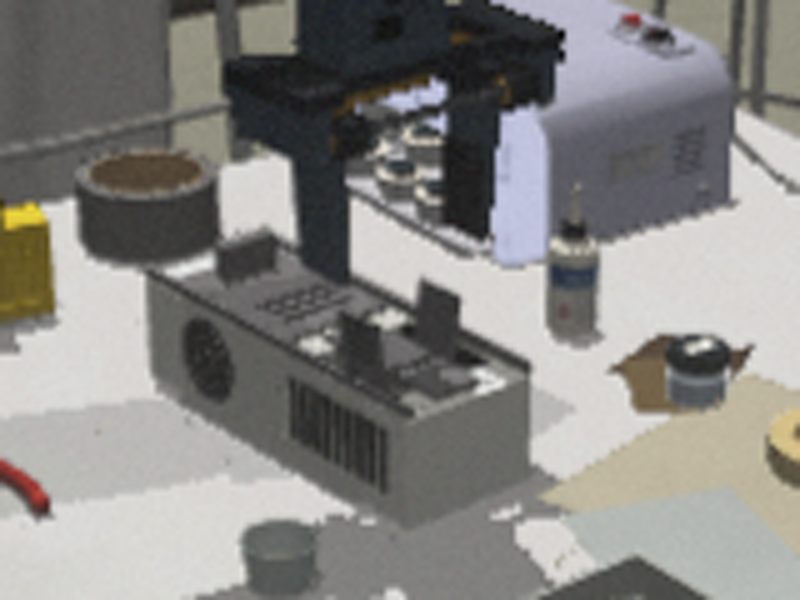

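The side view shows the near tab's top at (340–383,312–333) and the far tab's at (420–460,280–300), with the fingertips straddling them. This agrees with the model to within a few mm. I'll lower the tool and pinch.

>>> move_arm(motion=[[91,[0,-0.1,-0.5],[0,0,0]],[91,[0,0,-0.5],[0,0,0]],[91,[0,0,-0.5],[0,0,0]],[91,[0,0,-0.5],[0,0,0]],[91,[0,0,-0.2],[0,0,0]],[91,[0,0,0],[0,0,0]],[91,[0,0,0],[0,0,0]]])

```text
time_s: 3.23
ee_pos: [488.6, -73.6, 80.0]
ee_rot: [179.9, 0.0, 97.4]
force: [0.0, -0.5, 0.2]
gripper_width: 91.2
gripper_force: 0.0
```

>>> move_arm(motion=[[70,[0,0,0],[0,0,0]],[66,[0,0,0],[0,0,0]],[62,[0,0,0],[0,0,0]],[58,[0,0,0],[0,0,0]],[54,[0,0,0],[0,0,0]],[50,[0,0,0],[0,0,0]],[46,[0,0,0],[0,0,0]],[42,[0,0,0],[0,0,0]],[38,[0,0,0],[0,0,0]],[36,[0,0,0],[0,0,0]],[36,[0,0,0],[0,0,0]],[36,[0,0,0],[0,0,0]],[36,[0,0,0],[0,0,0]],[36,[0,0,0],[0,0,0]]])

```text
time_s: 4.4
ee_pos: [489.3, -73.6, 79.8]
ee_rot: [179.8, 0.0, 97.3]
force: [2.1, 1.2, 5.3]
gripper_width: 40.8
gripper_force: 20.0
```

Both tabs are at their stops: the opening is 40.8 mm and the grip 20 N. Now a straight lift.

>>> move_arm(motion=[[36,[0,0,0.2],[0,0,0]],[36,[0,0,0.2],[0,0,0]],[36,[0,0,0.3],[0,0,0]],[36,[0,0,0.3],[0,0,0]],[36,[0,0,0.3],[0,0,0]],[36,[0,0,0.3],[0,0,0]],[36,[0,0,0.4],[0,0,0]],[36,[0,0,0.4],[0,0,0]],[36,[0,0,0.4],[0,0,0]],[36,[0,0,0.4],[0,0,0]],[36,[0,0,0.4],[0,0,0]],[36,[0,0,0.4],[0,0,0]],[36,[0,0,0.2],[0,0,0]],[36,[0,0,0],[0,0,0]],[36,[0,0,0],[0,0,0]],[36,[0,0,0],[0,0,0]]])

```text
time_s: 5.73
ee_pos: [487.2, -73.4, 183.5]
ee_rot: [-179.9, -0.0, 97.4]
force: [-0.7, 0.6, -3.5]
gripper_width: 41.0
gripper_force: 20.0
```

```bash
python3 - <<'E'
from h import *
im=grab_frame("side"); s=state(); print(s['ee_pos'],s['gripper_width'],s['force'])
c=im[100:290,210:390]; cv2.imwrite("pics/s2.png",cv2.resize(c,None,fx=3,fy=3,interpolation=cv2.INTER_CUBIC))
E
```

```text
[487.18019176 -73.3916302  183.30722328] 41.32509001537702 [ 0.68546804  0.46450133 -2.3081053 ]
```

View pics/s2.png

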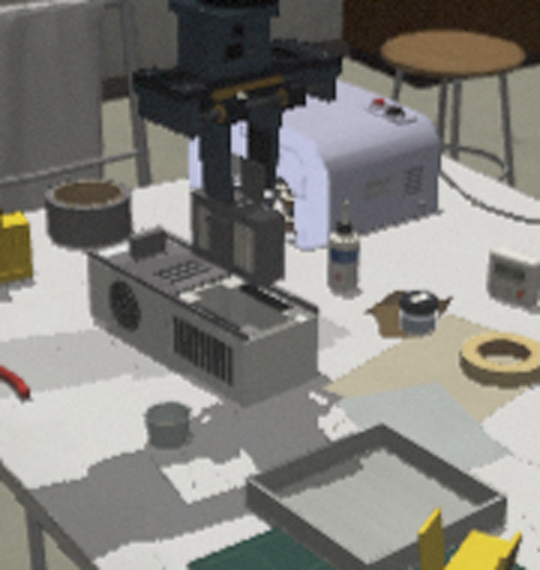

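The cartridge hangs level above the open bay. Next I carry it to the tray.

>>> move_arm(motion=[[36,[-0.05,-0.4,0],[0,0,0]],[36,[-0.1,-0.7,0],[0,0,0]],[36,[-0.1,-0.7,0],[0,0,0]],[36,[-0.1,-0.7,0],[0,0,0]],[36,[-0.1,-0.7,0],[0,0,0]],[36,[-0.1,-0.7,0],[0,0,0]],[36,[-0.1,-0.7,0],[0,0,0]],[36,[-0.1,-0.7,0],[0,0,0]],[36,[-0.1,-0.7,0],[0,0,0]],[36,[-0.1,-0.7,0],[0,0,0]],[36,[-0.1,-0.7,0],[0,0,0]],[36,[-0.1,-0.7,0],[0,0,0]],[36,[-0.1,-0.7,0],[0,0,0]],[36,[-0.1,-0.7,0],[0,0,0]],[36,[-0.1,-0.7,0],[0,0,0]],[36,[-0.05,-0.5,0],[0,0,0]],[36,[0,0,0],[0,0,0]],[36,[0,0,0],[0,0,0]]])

```text
time_s: 7.28
ee_pos: [449.8, -341.3, 183.5]
ee_rot: [-180.0, -0.1, 97.3]
force: [0.5, 0.6, -3.2]
gripper_width: 40.9
gripper_force: 20.0
```

>>> move_arm(motion=[[36,[0,0,-0.4],[0,0,0]],[36,[0,0,-0.4],[0,0,0]],[36,[0,0,-0.5],[0,0,0]],[36,[0,0,-0.5],[0,0,0]],[36,[0,0,-0.4],[0,0,0]],[36,[0,0,-0.3],[0,0,0]],[36,[0,0,0],[0,0,0]],[36,[0,0,0],[0,0,0]]])

```text
time_s: 7.95
ee_pos: [450.2, -340.6, 121.0]
ee_rot: [-180.0, -0.0, 97.4]
force: [-0.0, -0.1, -1.8]
gripper_width: 40.9
gripper_force: 20.0
```

```bash
python3 - <<'E'
from h import *
im=grab_frame("side"); s=state(); print(s['ee_pos'],s['gripper_width'],s['force'])
c=im[160:320,260:440]; c=cv2.resize(c,None,fx=3,fy=3,interpolation=cv2.INTER_CUBIC)
cv2.imwrite("pics/s3.png",c)
E
```

```text
[ 450.56203237 -341.02667275  121.68868831] 40.89505147297101 [ 0.61455989 -0.40885918 -2.65020842]
```

View pics/s3.png

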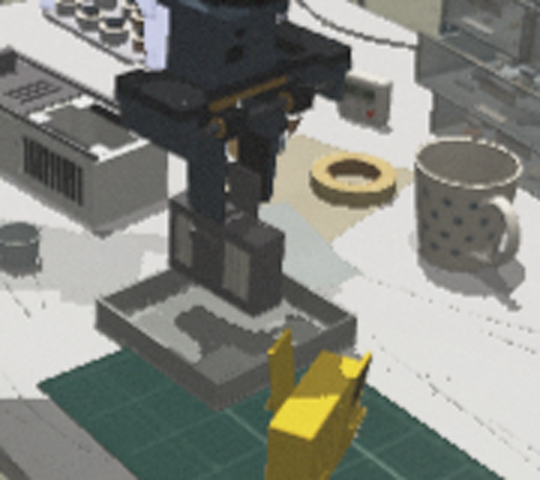

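The cartridge hangs upright above the middle of the tray, inside its walls. I'll set it down gently.

>>> move_arm(motion=[[36,[0,0,-0.4],[0,0,0]],[36,[0,0,-0.4],[0,0,0]],[36,[0,0,-0.3],[0,0,0]],[36,[0,0,-0.2],[0,0,0]],[36,[0,0,-0.2],[0,0,0]],[36,[0,0,-0.05],[0,0,0]],[36,[0,0,-0.05],[0,0,0]],[36,[0,0,-0.05],[0,0,0]],[36,[0,0,0],[0,0,0]],[36,[0,0,0],[0,0,0]]])

```text
time_s: 8.83
ee_pos: [450.4, -341.1, 80.5]
ee_rot: [180.0, 0.0, 97.4]
force: [0.8, -0.5, -2.5]
gripper_width: 41.0
gripper_force: 20.0
```

>>> move_arm(motion=[[36,[0,0,-0.05],[0,0,0]],[36,[0,0,-0.05],[0,0,0]],[36,[0,0,0],[0,0,0]],[36,[0,0,0],[0,0,0]]])

```text
time_s: 9.17
ee_pos: [450.8, -341.3, 79.7]
ee_rot: [179.9, 0.1, 97.4]
force: [-1.6, 1.5, 8.1]
gripper_width: 41.1
gripper_force: 20.0
```

It's down: the wrist force changed from -2.5 to +8 N. I'll release and rise.

>>> move_arm(motion=[[46,[0,0,0],[0,0,0]],[52,[0,0,0],[0,0,0]],[58,[0,0,0],[0,0,0]],[64,[0,0,0],[0,0,0]],[72,[0,0,0],[0,0,0]],[80,[0,0,0],[0,0,0]],[88,[0,0,0],[0,0,0]],[88,[0,0,0],[0,0,0]],[88,[0,0,0],[0,0,0]],[88,[0,0,0.3],[0,0,0]],[88,[0,0,0.5],[0,0,0]],[88,[0,0,0.8],[0,0,0]],[88,[0,0,0.8],[0,0,0]],[88,[0,0,0.8],[0,0,0]],[88,[0,0,0.8],[0,0,0]],[88,[0,0,0.8],[0,0,0]],[88,[0,0,0],[0,0,0]]])

```text
time_s: 10.58
ee_pos: [452.1, -342.5, 202.5]
ee_rot: [179.6, 0.4, 97.4]
force: [-0.2, -1.8, 0.6]
gripper_width: 88.3
gripper_force: 0.0
```

```bash
python3 - <<'E'
from h import *
s=state(); print(s['ee_pos'],s['gripper_width'])
a=grab_frame("side")[160:300,230:390]; b=grab_frame("top")[185:265,245:345]
c=np.zeros((600,800,3),np.uint8); c[:350,:400]=cv2.resize(a,(400,350),interpolation=cv2.INTER_CUBIC); c[:320,400:]=cv2.resize(b,(400,320),interpolation=cv2.INTER_CUBIC)
cv2.imwrite("pics/s4.png",c[:350])
p=[488.2,-71,np.radians(7.2)]
for d in(95,105,115,125): print(d,((proj(place(p,[(0,d+29,95),(0,d+41,95),(20,d+35,95),(-20,d+35,95)]),"top")-[245,185])*4+[400,0]).round().tolist())
E
```

```text
[ 452.14541021 -342.48860225  202.49345228] 88.27656999281592
95 [[528.0, 135.0], [512.0, 137.0], [517.0, 109.0], [523.0, 163.0]]
105 [[515.0, 137.0], [498.0, 138.0], [504.0, 110.0], [509.0, 165.0]]
115 [[501.0, 138.0], [485.0, 140.0], [490.0, 112.0], [496.0, 166.0]]
125 [[487.0, 140.0], [471.0, 141.0], [477.0, 113.0], [482.0, 168.0]]
```

View pics/s4.png

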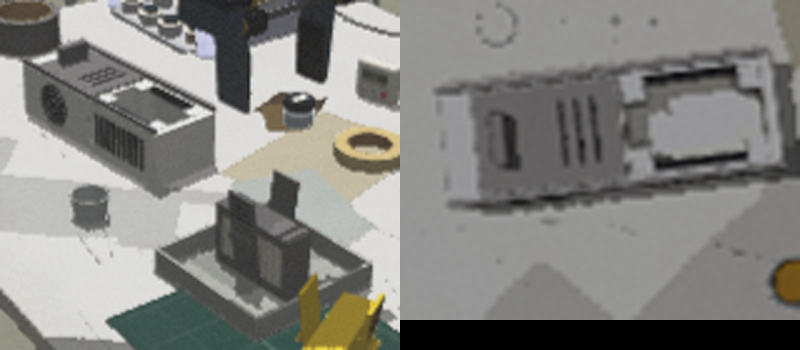

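The cartridge stands upright in the tray. In the top crop the rib centre is at (505,140), so the shutter is at about 106 mm. Now I move behind the rib with the fingers closed.

>>> move_arm(motion=[[40,[0,0.4,0],[0,0,0]],[0,[0,0.9,0],[0,0,0]],[0,[0,0.9,0],[0,0,0]],[0,[0,0.95,0],[0,0,0]],[0,[0,0.95,0],[0,0,0]],[0,[0,0.95,0],[0,0,0]],[0,[0,0.95,0],[0,0,0]],[0,[0,0.95,0],[0,0,0]],[0,[0,0.95,0],[0,0,0]],[0,[0,0.95,0],[0,0,0]],[0,[0.1,0.95,0],[0,0,0]],[0,[0.1,0.95,0],[0,0,0]],[0,[0.1,0.95,0],[0,0,0]],[0,[0.1,0.95,0],[0,0,0]],[0,[0.1,0.95,0],[0,0,0]],[0,[0.1,0.95,0],[0,0,0]],[0,[0,0.95,0],[0,0,0]],[0,[0,0.95,0],[0,0,0]],[0,[0,0.95,0],[0,0,0]],[0,[0,0.5,0],[0,0,0]]])

```text
time_s: 12.35
ee_pos: [463.6, 109.0, 196.2]
ee_rot: [-179.8, -0.1, 97.5]
force: [-0.3, 0.0, 0.7]
gripper_width: 0.6
gripper_force: 0.0
```

>>> move_arm(motion=[[0,[0,0,-0.5],[0,0,0]],[0,[0,0,-0.6],[0,0,0]],[0,[0,0,-0.6],[0,0,0]],[0,[0,0,-0.6],[0,0,0]],[0,[0,0,-0.5],[0,0,0]],[0,[0,0,0],[0,0,0]],[0,[0,0,0],[0,0,0]]])

```text
time_s: 12.93
ee_pos: [463.7, 106.6, 126.5]
ee_rot: [-179.8, 0.0, 97.4]
force: [-0.2, 0.9, -0.6]
gripper_width: 0.6
gripper_force: 0.0
```

>>> move_arm(motion=[[0,[0,0,-0.5],[0,0,0]],[0,[0,0,-0.5],[0,0,0]],[0,[0,0,-0.4],[0,0,0]],[0,[0,0,-0.3],[0,0,0]],[0,[0,0,-0.2],[0,0,0]],[0,[0,0,0],[0,0,0]],[0,[0,0,0],[0,0,0]]])

```text
time_s: 13.52
ee_pos: [465.4, 106.6, 80.5]
ee_rot: [180.0, -0.0, 97.4]
force: [-0.5, -0.0, 0.1]
gripper_width: 0.6
gripper_force: 0.0
```

>>> move_arm(motion=[[0,[0.025,-0.2,0],[0,0,0]],[0,[0.025,-0.2,0],[0,0,0]],[0,[0.025,-0.2,0],[0,0,0]],[0,[0.025,-0.2,0],[0,0,0]],[0,[0.025,-0.2,0],[0,0,0]],[0,[0.025,-0.2,0],[0,0,0]],[0,[0.04,-0.3,0],[0,0,0]],[0,[0.04,-0.3,0],[0,0,0]],[0,[0.04,-0.3,0],[0,0,0]],[0,[0.04,-0.3,0],[0,0,0]],[0,[0.04,-0.3,0],[0,0,0]],[0,[0.04,-0.3,0],[0,0,0]],[0,[0.04,-0.3,0],[0,0,0]],[0,[0.04,-0.3,0],[0,0,0]],[0,[0.04,-0.3,0],[0,0,0]],[0,[0,0,0],[0,0,0]]])

```text
time_s: 14.85
ee_pos: [477.8, 7.5, 80.1]
ee_rot: [-180.0, 0.0, 97.3]
force: [0.1, 0.3, -0.1]
gripper_width: 0.5
gripper_force: 0.0
```

>>> move_arm(motion=[[0,[0.02,-0.15,0],[0,0,0]],[0,[0.02,-0.15,0],[0,0,0]],[0,[0.02,-0.15,0],[0,0,0]],[0,[0.02,-0.15,0],[0,0,0]],[0,[0.01,-0.1,0],[0,0,0]],[0,[0.01,-0.1,0],[0,0,0]]])

```text
time_s: 15.35
ee_pos: [480.1, -11.2, 80.0]
ee_rot: [-180.0, -0.0, 97.4]
force: [-0.8, 2.5, -0.9]
gripper_width: 0.7
gripper_force: 0.8
```

```bash
python3 - <<'E'
from h import *
s=state(); print(s['ee_pos'],s['force'])
a=grab_frame("side")[150:250,220:380]
cv2.imwrite("pics/s5.png",cv2.resize(a,None,fx=4,fy=4,interpolation=cv2.INTER_CUBIC))
E
```

```text
[480.12882734 -11.17259473  80.04455079] [-0.7773125   2.4817609  -0.86595475]
```

View pics/s5.png

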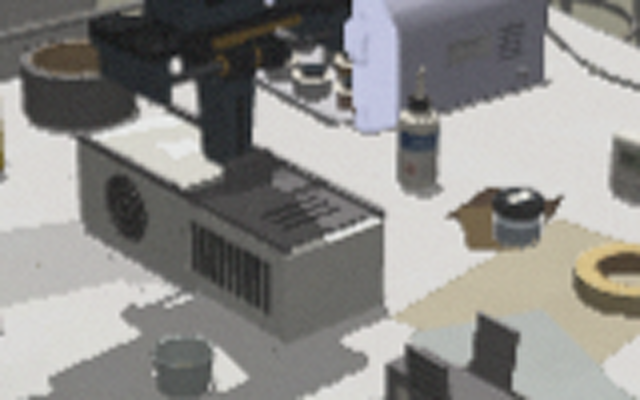

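The shutter nearly covers the bay, with the finger behind the rib at (235,150). I'll push on gently to the stop.

>>> move_arm(motion=[[0,[0.01,-0.08,0],[0,0,0]],[0,[0.01,-0.08,0],[0,0,0]],[0,[0,0,0],[0,0,0]]])

```text
time_s: 15.65
ee_pos: [480.3, -11.8, 80.2]
ee_rot: [-180.0, -0.4, 97.2]
force: [-1.7, 14.8, 2.3]
gripper_width: 0.4
gripper_force: 7.1
```

>>> move_arm(motion=[[0,[0,-0.05,0],[0,0,0]],[0,[0,-0.05,0],[0,0,0]],[0,[0,0,0],[0,0,0]]])

```text
time_s: 15.9
ee_pos: [480.3, -12.1, 80.3]
ee_rot: [180.0, -0.6, 97.1]
force: [-1.2, 22.3, 3.0]
gripper_width: 0.5
gripper_force: 11.3
```

The shutter is hard against its stop: 22 N with no motion. I'll back off, rise, and take a last look.

>>> move_arm(motion=[[0,[0,0.2,0],[0,0,0]],[0,[0,0.4,0],[0,0,0]],[0,[0,0.4,0],[0,0,0]],[0,[0,0,0.5],[0,0,0]],[0,[0,0,0.8],[0,0,0]],[0,[0,0,0.8],[0,0,0]],[0,[0,0,0.8],[0,0,0]],[0,[0,0,0.8],[0,0,0]],[0,[0,0.9,0.2],[0,0,0]],[0,[0,0.9,0],[0,0,0]],[0,[0,0.9,0],[0,0,0]],[0,[0,0.9,0],[0,0,0]],[0,[0,0.9,0],[0,0,0]],[0,[0,0.9,0],[0,0,0]],[0,[0,0.9,0],[0,0,0]],[0,[0,0.9,0],[0,0,0]],[0,[0,0,0],[0,0,0]],[0,[0,0,0],[0,0,0]]])

```text
time_s: 17.4
ee_pos: [480.9, 188.3, 177.6]
ee_rot: [180.0, 0.1, 97.5]
force: [-0.4, 0.3, -0.4]
gripper_width: 0.7
gripper_force: 0.0
```

```bash
python3 - <<'E'
from h import *
a=grab_frame("side")[150:290,220:380]; b=grab_frame("top")[185:265,245:445]
c=np.zeros((600,800,3),np.uint8); c[:320]=cv2.resize(b,None,fx=4,fy=4,interpolation=cv2.INTER_CUBIC); c[320:,:320]=cv2.resize(a,(320,280),interpolation=cv2.INTER_CUBIC)
cv2.imwrite("pics/end.png",c)
p=[488.2,-71,np.radians(7.2)]
print((proj(place(p,[(0,35,95),(0,-55,71)]),"top")-[245,185])*4, state()['force'])
E
```

```text
[[249.1214684  121.94824892]
 [369.74905545 110.75670638]] [-0.25910223 -0.61240335  0.10372111]
```

View pics/end.png

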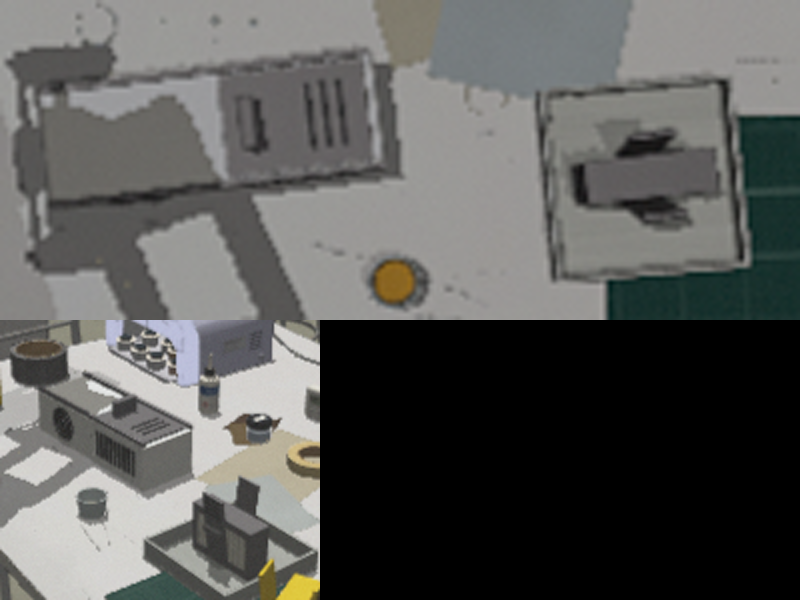

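The last look shows the shutter over the bay, with its rib at crop (250,123) against a predicted (249,122) for fully closed. The cartridge stands upright in the tray at (650,175), and the arm touches nothing.

```bash
python3 -c "
from workcell import *
print(job_done())"
```

```text
the job is handed in; nothing more can be done
None
```

I drew the cartridge out with a 20 N pinch and stood it upright in the tray, then slid the shutter over the bay to its stop; the job is handed in at about 17.5 s, though the hand-in gave no verdict.

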